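Seal check on a component drying pot

ROBOT

A 6-joint arm with a two-finger parallel gripper is mounted at the origin on the work surface. World frame = base frame: x ahead of the robot, y to its left, z up, the work surface at z = 0. Lengths are in m, angles in rad, forces in N, time in s.
With the tool pointing down it reaches from about 0.4 to 0.825 m from the base axis. Payload 7 kg.
Tool frame: the origin (TCP) lies at the very end of the fingers, on their centre line; the grasp point (between the pads) lies arm.grip_point_offset behind it (arm.grip_point_offset is the distance from the TCP to the grasp point, in m); z points along the fingers, y is the line along which they close (so a half turn about z gives the same grasp; the last joint's range is limited). The gripper opens to 88 mm and grips with 3 to 60 N. Pads are 19 mm wide; open, the fingers measure 130 mm over their backs; the gripper's body (78 mm by 193 mm) begins 47 mm behind the grasp point.
Start: joints at [1.422, 0.359, 0.012, 0, -1.224, -0.288], TCP at [0.286, 0.612, 0.227] pointing down, gripper open.
Joint ranges: [-3.07, 3.07], [-1.43, 2.12], [-1.02, 1.25], [-3.03, 1.67], [-3.05, -0], [-3.03, 3.03]. Speed limits (rad/s): [2.39, 2.39, 3.01, 3.14, 3.14, 3.14].

INTERFACE

Orientations are given as [roll, pitch, yaw] about the fixed x, y, z axes, in that order (R = Rz(yaw) Ry(pitch) Rx(roll)).
In Python, from station import arm gives the robot as it stands.
- The arm moves only by the shell command python3 -m crank 'ROWS' [OPENING] [FORCE]. ROWS is JSON, a list of rows, each an object of numbers: "dx", "dy", "dz": the shift along the tool's x, y, z in cm; "wx", "wy", "wz": the turn, a rotation vector about the tool's x, y, z in degrees. A call has exactly 10 rows; each row is the pose to reach, as a shift and turn from the pose commanded when the call began, along the tool's axes at that moment; what a row does not reach only later rows make up. A row lasts 1/8 s, in which the tool goes at most 62.5 mm and 10.7 degrees, less where a joint would pass 70% of its speed; a pose out of reach is approached as far as the arm can. A call with a gripper value outside its range is refused whole. OPENING is the finger opening in cm, from 0 to 8.76, set as the call begins (- or left out, the last holds). The fingers move at their own pace and stop on an object; FORCE is the grip in N (left out, the last holds). Time passes only in rows, so rows that repeat a pose let the fingers close, or fill a call up. It gives the time, the measured TCP pose, the force, the opening and the grip force at its end, in the units of the state.
- arm.get_state(): the state, without advancing time (a new reading comes with each control period).
- arm.grab_frame(name): name is "scene" or "top" or "wrist"; returns the picture (400x640x3 uint8, red, green, blue); there is no depth.
- arm.calibration(name): a dict with "fx", "fy", "cx", "cy" (pixels), "dist_coeffs" ([k1, k2, p1, p2, k3] as OpenCV has them; the pictures are not rectified), "world_from_camera" (4x4, takes a point from camera to world coordinates). Camera axes: x right, y down, z forward; pixel columns grow to the right and rows downward; lengths in m; the calibration is good to about 2 mm. A picture is of the moment at which its call begins: read the wrist's pose just before it. calibration takes no time and is no camera call; for the wrist camera it gives the pose at the moment of the call.
- arm.job_done(): hands the job in; it is judged then, once.
Trained networks look in the newest picture that a camera, given by its name, has taken for a name from the list of things; names that differ only in an ending like _2 or _b are one class to them, and where a whole thing is asked for, a point or a joint stands for the part that bears it (a point fixed in the world has none). Each returns a list of dicts, best first, with "confidence" (0 to 1); they miss things now and then, are a little off and sometimes report something else, mostly with a low value. They report only what shows in the picture. A call takes as long as a camera call. They do not tell look-alikes from the thing itself.
- arm.find_in(camera, query): "centre" ([x, y, z] in m, in world coordinates, good to about 4 mm: the middle of the surface that is visible of it).
- arm.masks_of(camera, query): "pixels" (400x640 bool, what is visible of it).
- arm.mark_of(camera, query): "centre" ([x, y, z] in m, in world coordinates, good to about 4 mm: a listed point, or the origin of a listed thing).
The state is a dict: "t": time; "q": joint angles; "qd": joint speeds; "joint_efforts": joint torques, N m; "eef_pos": TCP position; "ee_rot": TCP orientation; "force": force on the tool from outside, world axes, zero at the start; "moment": the same for the moment, N m; "width": finger opening in m; "gripper_force": force on a finger pad.
Only numpy, scipy, OpenCV 4.12 (cv2) and the standard library are available. Lean on these libraries where they do the work, as an engineer would, in place of code of your own. Each camera call takes 0.05 s, during which the arm holds its last target. There are 200 camera calls.

TASK

Check the lid seal of the drying pot that carries the spring gauge: grip the gauge's black pull bar, pull it straight up until the slide is out 20 mm (the disc between the two ring marks) and keep it there for about two seconds with the lid still shut. Then pull on until the sticky seal lets go and hold the lid slightly open by the bar, with a gap of about 25 mm, without flinging it up to its stop or disturbing anything else on the bench. Finish while still holding it there: do not lower it or let go.

Things in the scene. Friction and masses are not known exactly. Their poses are not given: they have to be found in the camera images.
- dry_pot: the drying pot with the gauge, fixed to the bench: aluminium and glass pot, 168 mm across the rim, 90 mm high, with two upright steel guide posts 10 mm thick at 98 mm either side of its axis along its own y, whose 16 mm caps end 183 mm above the bench. Origin at the centre of its underside, on the bench; z up
- lid (a joint): height in m of the pot's round aluminium lid above its shut position: 0 = shut on the seal, 0.075 = stop. The lid weighs about 0.5 kg (0.35 to 0.65), slides straight up on the posts, damped, and falls shut when not held up. Freed, it hangs on the gauge spring with the slide out 8 to 16 mm
- lid_center (a point): middle of the lid's top, on the pot's axis, 18 mm above its underside, 108 mm above the bench when shut. The lid's sticky seal gives at most 3 mm until a total upward pull of 12 to 18 N (gauge out 30 to 43 mm), then lets go at once, and the lid jumps up about 30 mm as the gauge spring shortens; shut, it sticks again
- gauge (a joint): how far in m the gauge's slide is pulled out of its barrel: 0 = home, 0.055 = stop. Spring 400 N/m (20 mm = 8 N). The clear upright barrel, 28 mm across, stands in the middle of the lid, its lip 90 mm above the lid's underside; the black disc seen in it lies midway between two dark rings when the slide is out 20 mm (rings at 15 and 25 mm)
- pull_bar: black plastic bar on top of the gauge's 10 mm rod, to be gripped from above: 16 mm wide (its x), 64 mm long (its y), 16 mm tall (z, up). Origin at its centre, on the pot's axis; at rest 214 mm above the bench, 34 mm above the barrel's lip. Its axes are parallel to the pot's. It rises by the lid's height plus the gauge's pull-out
- plain_pot: a second fixed pot of the same size with a plain round knob, top 136 mm above the bench, no gauge; leave alone. Origin at the centre of its underside
- spool: loose steel spool 56 mm across, 42 mm tall, standing near one pot; leave alone. Origin under its centre
- flux_jar: loose jar 44 mm across, 55 mm tall, near the other pot; leave alone. Origin under its centre
- clip_block: loose aluminium block 50 x 30 x 22 mm with two 20 mm pins on it, beyond the pots; leave alone. Origin under its centre
- multimeter: loose hand meter 75 x 150 x 36 mm; leave alone. Origin under its centre
- screwdriver: loose screwdriver 170 mm long; leave alone. Origin under its middle
- parts_tray: loose grey divided tray 100 x 140 x 30 mm; leave alone. Origin under its centre
- notebook: loose notebook 150 x 210 x 12 mm; leave alone. Origin under its centre
Mind the look-alikes: they are no part of the job. What is shaped like the dry_pot but brown is not meant.

How it is judged:
On the way, in this order (a step that is already met when the one before it is completed fails the run):
1. the gauge is pulled out to 20 mm (between the marks at 14 and 26 mm), held by the bar for a second, with the lid still shut (under 4 mm) (value of joint gauge between 0.014 and 0.026 m and value of joint lid below 0.004 m and contact force between the fingers and pull_bar above 1 N), for 1 s.
2. the seal has let go and the lid is open by more than 12 mm (value of joint lid above 0.012 m), for 0.1 s.
At the end, for the whole second after the job is handed in: the lid is held still, 12 to 40 mm above its seal, by the fingers on the pull bar, its weight hanging on the gauge (slide out more than 5 mm) (value of joint lid between 0.012 and 0.04 m and velocity of joint lid between -0.02 and 0.02 m/s and value of joint gauge above 0.005 m and contact force between the fingers and pull_bar above 1 N); the arm keeps its last pose, push and grip.
It fails at once if the lid is flung up: more than 65 mm above its seal (value of joint lid above 0.065 m).
It fails at once if a loose thing on the bench is moved by more than 30 mm (distance of any of spool, flux_jar, clip_block, multimeter, screwdriver, parts_tray, notebook from where it was at the start of the episode above 0.03 m).
It also fails if it takes over 45 s, if anything falls off the work surface, if the arm or the gripper's body presses on something with over 40 N, if the wrist force passes 120 N, or if a joint passes its speed limit or range.

## Working session

There is one attempt and no reset: what is moved stays moved. The work goes in short steps, Python scripts to look and compute and a shell command to move; the robot and the scene stay as the last step left them, time stands still between calls to the robot, and variables do not carry over. Pictures are saved under pics/ and viewed, at most 10 in all, crops included, and the job is handed in when it is done.

```bash
mkdir -p pics; python3 - <<'E'
from station import arm
import cv2,numpy as np
a=arm.grab_frame("scene");b=arm.grab_frame("top")
cv2.imwrite("pics/a.png",cv2.cvtColor(a,cv2.COLOR_RGB2BGR));cv2.imwrite("pics/b.png",cv2.cvtColor(b,cv2.COLOR_RGB2BGR))
for c in("scene","top"):
  for q in("dry_pot","pull_bar","lid_center","plain_pot","spool","flux_jar"):
    f=arm.mark_of if q!="x" else 0
    print(c,q,[(np.round(d["centre"],3).tolist(),round(d["confidence"],2)) for d in f(c,q)][:4])
s=arm.get_state();print(s,arm.grip_point_offset)
E
```

```text
scene dry_pot [([0.588, -0.185, 0.0], 0.97), ([0.197, -0.293, 0.003], 0.77)]
scene pull_bar [([0.199, -0.291, 0.216], 0.66), ([0.584, -0.188, 0.214], 0.52)]
scene lid_center [([0.196, -0.286, 0.107], 0.92)]
scene plain_pot [([0.564, 0.155, -0.002], 0.58), ([0.432, 0.17, 0.002], 0.38), ([0.575, 0.431, 0.0], 0.15)]
scene spool [([0.464, -0.251, -0.001], 0.59), ([0.433, 0.169, -0.004], 0.37)]
scene flux_jar [([0.434, 0.17, -0.003], 0.65)]
top dry_pot [([0.199, -0.29, 0.002], 0.63), ([0.59, -0.181, 0.0], 0.58)]
top pull_bar [([0.201, -0.29, 0.216], 0.72), ([0.406, 0.476, -0.003], 0.6), ([0.586, -0.184, 0.218], 0.42)]
top lid_center [([0.583, -0.185, 0.109], 0.86), ([0.197, -0.291, 0.112], 0.86)]
top plain_pot [([0.57, 0.153, -0.002], 0.67)]
top spool [([0.586, -0.184, 0.216], 0.67)]
top flux_jar [([0.431, 0.172, -0.0], 0.46)]
{'t': 0.7, 'q': array([ 1.42207618e+00,  3.58560951e-01,  1.18852002e-02,  1.67230676e-05,
       -1.22410448e+00, -2.88094246e-01]), 'qd': array([-4.24438359e-05, -8.76563129e-04,  1.13100404e-03, -1.15264540e-03,
        4.80483018e-04,  3.54469220e-04]), 'joint_efforts': array([ 3.26076961e-04, -5.82164097e+01,  2.93242943e+01,  7.00036570e+00,
        1.25297011e-02, -2.05826677e-05]), 'eef_pos': array([0.28557768, 0.61158027, 0.22658308]), 'ee_rot': array([-3.14157275e+00, -1.05062635e-05, -4.36808713e-01]), 'force': array([-0.34893744, -0.26618725, -0.65270094]), 'moment': array([-0.00964204,  0.02105704, -0.00846528]), 'gripper_force': 0.0, 'width': 0.08794845261553083} 0.0188
```

View pics/a.png

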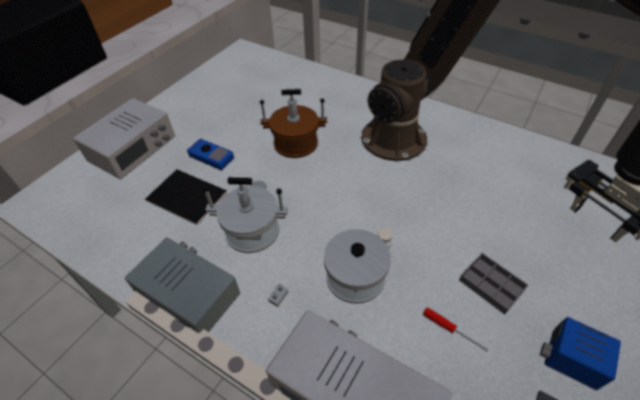

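View pics/b.png

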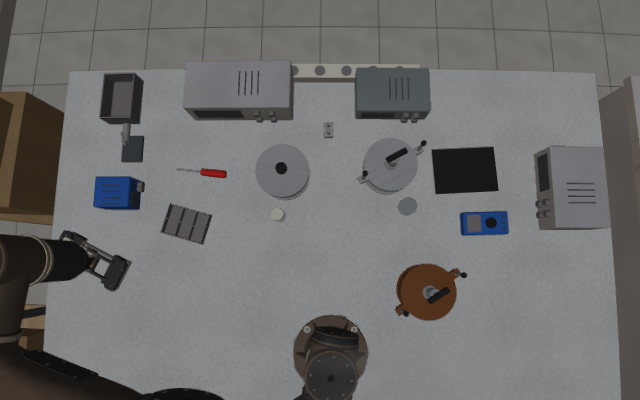

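The pot with the gauge is the silver one at scene (245,210) and top (390,165). The brown look-alike is at top (427,292). In the top view the bar runs from about (386,160) to (408,150), with the caps at (362,178) and (423,143). Next I'll measure the bar's yaw.

```bash
cat > h.py <<'E'
import numpy as np,cv2
from station import arm
def ray(cam,uv,z,c=None):
    c=c or arm.calibration(cam);K=np.array([[c["fx"],0,c["cx"]],[0,c["fy"],c["cy"]],[0,0,1]])
    p=cv2.undistortPoints(np.array(uv,float).reshape(-1,1,2),K,np.array(c["dist_coeffs"]))[:,0]
    T=np.array(c["world_from_camera"]);d=np.c_[p,np.ones(len(p))]@T[:3,:3].T;o=T[:3,3]
    return o+d*((z-o[2])/d[:,2])[:,None]
def bar(cam,near,z=0.222):
    for m in arm.masks_of(cam,"pull_bar"):
        v,u=np.nonzero(m["pixels"]);
        P=ray(cam,np.c_[u,v],z)[:,:2];mid=P.mean(0)
        (cx,cy),wh,an=cv2.minAreaRect(P.astype(np.float32)*1000)
        w,V=np.linalg.eigh(np.cov(P.T));l=V[:,1]
        print(cam,round(m["confidence"],2),len(u),"mean",mid.round(4),"rect",round(cx),round(cy),np.round(wh),"long-axis deg",np.degrees(np.arctan2(l[1],l[0])).round(1))
E
python3 - <<'E'
from h import *
bar("top",0)
bar("scene",0)
P=ray("top",[(362,178),(423,143)],0.18);d=P[1]-P[0];print(P.round(3),np.linalg.norm(d),np.degrees(np.arctan2(d[1],d[0])),P.mean(0))
s=arm.get_state();print(arm.calibration("wrist")["world_from_camera"])
E
```

```text
top 0.66 2413 mean [0.5336 0.1358] rect 534 138 [157. 148.] long-axis deg -162.2
top 0.63 152 mean [ 0.5825 -0.182 ] rect 582 -182 [20. 64.] long-axis deg 116.8
top 0.51 142 mean [ 0.1972 -0.2888] rect 197 -289 [16. 63.] long-axis deg 122.8
[[ 0.524 -0.09   0.18 ]
 [ 0.63  -0.27   0.18 ]] 0.20871712526202052 -59.631522005656954 [ 0.57691619 -0.17976899  0.18      ]
[[-4.22913982e-01 -8.65884141e-01 -2.67186112e-01  3.58098074e-01]
 [-9.06169832e-01  4.04116710e-01  1.24683281e-01  5.78341244e-01]
 [ 1.30968640e-05  2.94846297e-01 -9.55544693e-01  3.83337210e-01]
 [ 0.00000000e+00  0.00000000e+00  0.00000000e+00  1.00000000e+00]]
```

```bash
python3 -m crank '[{"dz":-4},{"dx":3,"dy":3,"dz":-8},{"dx":6.5,"dy":6.5,"dz":-10},{"dx":10,"dy":10,"dz":-10},{"dx":13.5,"dy":13.5,"dz":-10},{"dx":17,"dy":17,"dz":-10},{"dx":20.5,"dy":20.5,"dz":-10},{"dx":24,"dy":24,"dz":-10},{"dx":27.5,"dy":27.5,"dz":-10},{"dx":30,"dy":30,"dz":-10}]' 8.7 20
python3 -m crank '[{"dx":3,"dy":3,"wz":4},{"dx":6.5,"dy":6.5,"wz":8},{"dx":10,"dy":10,"wz":12},{"dx":13.5,"dy":13.5,"wz":16},{"dx":17,"dy":17,"wz":20},{"dx":20.5,"dy":20.5,"wz":24},{"dx":24,"dy":24,"wz":28},{"dx":27.5,"dy":27,"wz":32},{"dx":30.7,"dy":29.5,"wz":37},{"dx":30.7,"dy":29.5,"wz":37}]'
python3 - <<'E'
from h import *
c=arm.calibration("wrist");f=arm.grab_frame("wrist");cv2.imwrite("pics/c.png",cv2.cvtColor(f,cv2.COLOR_RGB2BGR))
bar("wrist",0)
for q in("pull_bar","lid_center"):print(q,[(np.round(d["centre"],3).tolist(),round(d["confidence"],2)) for d in arm.mark_of("wrist",q)])
s=arm.get_state();print(s["t"],s["eef_pos"],s["ee_rot"],s["q"],s["force"])
E
```

```text
pull_bar []
lid_center []
1.0 [0.28555741 0.61161371 0.226564  ] [-3.14157096e+00 -1.48825863e-06 -4.36818016e-01] [ 1.42211006e+00  3.58606038e-01  1.19119527e-02  8.07198071e-06
 -1.22408186e+00 -2.88134496e-01] [ 0.22874192 -0.01957208 -0.59224488]$[0]: bad value
$[0]: bad value
```

View pics/c.png

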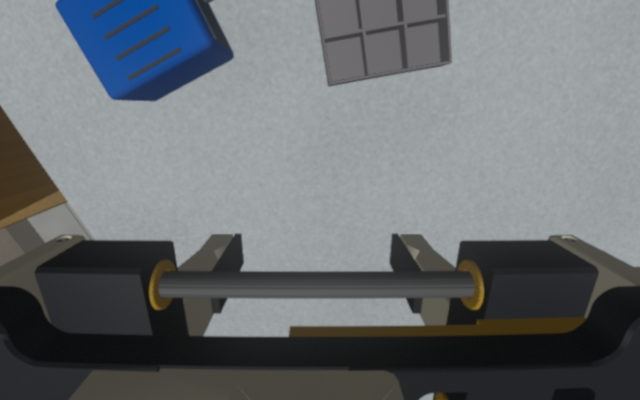

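The arm didn't move because the rows were refused, so this view still shows the start pose: fingers at (220,270) and (410,270), blue box and tray ahead. All six keys per row may be required, so I'll try that.

```bash
python3 -m crank '[{"dx":0,"dy":0,"dz":-4,"wx":0,"wy":0,"wz":0},{"dx":3,"dy":3,"dz":-8,"wx":0,"wy":0,"wz":0},{"dx":6.5,"dy":6.5,"dz":-10,"wx":0,"wy":0,"wz":0},{"dx":10,"dy":10,"dz":-10,"wx":0,"wy":0,"wz":0},{"dx":13.5,"dy":13.5,"dz":-10,"wx":0,"wy":0,"wz":0},{"dx":17,"dy":17,"dz":-10,"wx":0,"wy":0,"wz":0},{"dx":20.5,"dy":20.5,"dz":-10,"wx":0,"wy":0,"wz":0},{"dx":24,"dy":24,"dz":-10,"wx":0,"wy":0,"wz":0},{"dx":27.5,"dy":27.5,"dz":-10,"wx":0,"wy":0,"wz":0},{"dx":30,"dy":30,"dz":-10,"wx":0,"wy":0,"wz":0}]' 8.7 20
```

```text
t: 2.25
eef_pos: [0.4308, 0.211, 0.327]
ee_rot: [-3.141, -0.0, -0.437]
force: [0.5, 0.4, 0.5]
width: 0.087
gripper_force: 0.0
```

```bash
python3 -m crank '[{"dx":3,"dy":3,"dz":0,"wx":0,"wy":0,"wz":4},{"dx":6.5,"dy":6.5,"dz":0,"wx":0,"wy":0,"wz":8},{"dx":10,"dy":10,"dz":0,"wx":0,"wy":0,"wz":12},{"dx":13.5,"dy":13.5,"dz":0,"wx":0,"wy":0,"wz":16},{"dx":17,"dy":17,"dz":0,"wx":0,"wy":0,"wz":20},{"dx":20.5,"dy":20.5,"dz":0,"wx":0,"wy":0,"wz":24},{"dx":24,"dy":24,"dz":0,"wx":0,"wy":0,"wz":28},{"dx":27.5,"dy":27,"dz":0,"wx":0,"wy":0,"wz":32},{"dx":30.7,"dy":29.5,"dz":0,"wx":0,"wy":0,"wz":37},{"dx":30.7,"dy":29.5,"dz":0,"wx":0,"wy":0,"wz":37}]'
python3 - <<'E'
from h import *
f=arm.grab_frame("wrist");cv2.imwrite("pics/d.png",cv2.cvtColor(f,cv2.COLOR_RGB2BGR))
bar("wrist",0)
for q in("pull_bar","lid_center"):print(q,[(np.round(d["centre"],3).tolist(),round(d["confidence"],2)) for d in arm.mark_of("wrist",q)])
s=arm.get_state();print(s["t"],s["eef_pos"],s["ee_rot"],s["q"],s["force"])
E
```

```text
t: 3.5
eef_pos: [0.5843, -0.1866, 0.3254]
ee_rot: [3.14, 0.001, -1.087]
force: [-0.3, 1.0, -0.6]
width: 0.0873
gripper_force: 0.0
wrist 0.63 1084 mean [ 0.5875 -0.1839] rect 587 -183 [15. 65.] long-axis deg 117.6
pull_bar [([0.585, -0.184, 0.209], 0.93), ([0.467, -0.25, 0.005], 0.4)]
lid_center [([0.592, -0.184, 0.104], 0.76), ([0.197, -0.286, 0.11], 0.57)]
3.7 [ 0.58362887 -0.18377283  0.32679438] [-3.14130858e+00 -5.80740549e-05 -1.08159083e+00] [ 1.37332246e-02  2.08866481e-01  3.00137584e-02 -7.96819963e-05
 -1.39166445e+00  4.75486464e-01] [-0.03975989 -0.14381609  0.37445262]
```

View pics/d.png

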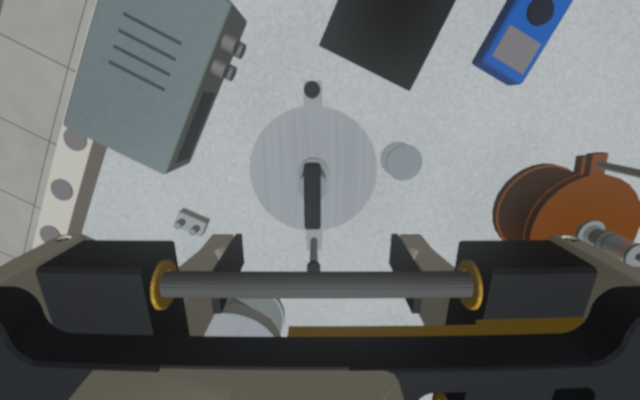

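The bar is centred between the pads: it runs from (313,165) to (313,230), and the pads' midline is near u=316. The wrist and top estimates agree at about (0.586, -0.184), yaw 117.6°. I'll lower the tool straight down.

```bash
python3 -m crank '[{"dx":0,"dy":-0.2,"dz":2,"wx":0,"wy":0,"wz":0.4},{"dx":0,"dy":-0.2,"dz":4,"wx":0,"wy":0,"wz":0.4},{"dx":0,"dy":-0.2,"dz":6,"wx":0,"wy":0,"wz":0.4},{"dx":0,"dy":-0.2,"dz":8,"wx":0,"wy":0,"wz":0.4},{"dx":0,"dy":-0.2,"dz":9.5,"wx":0,"wy":0,"wz":0.4},{"dx":0,"dy":-0.2,"dz":10.7,"wx":0,"wy":0,"wz":0.4},{"dx":0,"dy":-0.2,"dz":11.7,"wx":0,"wy":0,"wz":0.4},{"dx":0,"dy":-0.2,"dz":12.5,"wx":0,"wy":0,"wz":0.4},{"dx":0,"dy":-0.2,"dz":13,"wx":0,"wy":0,"wz":0.4},{"dx":0,"dy":-0.2,"dz":13,"wx":0,"wy":0,"wz":0.4}]'
python3 - <<'E'
from h import *
f=arm.grab_frame("wrist");g=arm.grab_frame("scene")
cv2.imwrite("pics/e.png",cv2.cvtColor(np.vstack([f[130:],cv2.resize(g[120:280,150:370],(640,330),interpolation=cv2.INTER_CUBIC)]),cv2.COLOR_RGB2BGR))
s=arm.get_state();print(s["t"],s["eef_pos"],s["ee_rot"],s["force"])
E
```

```text
t: 4.95
eef_pos: [0.5855, -0.1835, 0.1963]
ee_rot: [3.141, 0.0, -1.09]
force: [0.6, -0.0, 0.6]
width: 0.0869
gripper_force: 0.0
5.05 [ 0.58583024 -0.18349518  0.19688425] [-3.14123698e+00 -3.31386469e-04 -1.08958897e+00] [ 0.1606051  -0.0887388   0.27921147]
```

View pics/e.png

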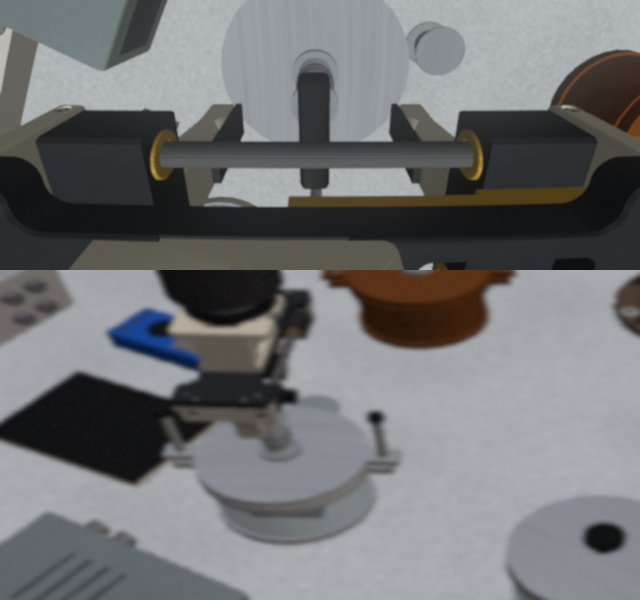

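The bar sits between the pads at u≈314 (pads' midline ≈316), and the gripper stands clear over the pot. Closing now.

```bash
python3 -m crank '[{"dx":0,"dy":0,"dz":0,"wx":0,"wy":0,"wz":0},{"dx":0,"dy":0,"dz":0,"wx":0,"wy":0,"wz":0},{"dx":0,"dy":0,"dz":0,"wx":0,"wy":0,"wz":0},{"dx":0,"dy":0,"dz":0,"wx":0,"wy":0,"wz":0},{"dx":0,"dy":0,"dz":0,"wx":0,"wy":0,"wz":0},{"dx":0,"dy":0,"dz":0,"wx":0,"wy":0,"wz":0},{"dx":0,"dy":0,"dz":0,"wx":0,"wy":0,"wz":0},{"dx":0,"dy":0,"dz":0,"wx":0,"wy":0,"wz":0},{"dx":0,"dy":0,"dz":0,"wx":0,"wy":0,"wz":0},{"dx":0,"dy":0,"dz":0,"wx":0,"wy":0,"wz":0}]' 1 50
```

```text
t: 6.3
eef_pos: [0.5864, -0.183, 0.1968]
ee_rot: [-3.14, -0.001, -1.089]
force: [4.2, 3.4, -1.5]
width: 0.0157
gripper_force: 50.0
```

```bash
python3 -m crank '[{"dx":0,"dy":-0.1,"dz":-0.2,"wx":0,"wy":0,"wz":0},{"dx":0,"dy":-0.1,"dz":-0.5,"wx":0,"wy":0,"wz":0},{"dx":0,"dy":-0.1,"dz":-0.8,"wx":0,"wy":0,"wz":0},{"dx":0,"dy":-0.1,"dz":-1.1,"wx":0,"wy":0,"wz":0},{"dx":0,"dy":-0.1,"dz":-1.4,"wx":0,"wy":0,"wz":0},{"dx":0,"dy":-0.1,"dz":-1.6,"wx":0,"wy":0,"wz":0},{"dx":0,"dy":-0.1,"dz":-1.8,"wx":0,"wy":0,"wz":0},{"dx":0,"dy":-0.1,"dz":-1.9,"wx":0,"wy":0,"wz":0},{"dx":0,"dy":-0.1,"dz":-2,"wx":0,"wy":0,"wz":0},{"dx":0,"dy":-0.1,"dz":-2,"wx":0,"wy":0,"wz":0}]'
python3 - <<'E'
from h import *
f=arm.grab_frame("scene");s=arm.get_state();print(s["t"],s["eef_pos"],s["force"],s["width"])
w=arm.grab_frame("wrist")
cv2.imwrite("pics/f.png",cv2.cvtColor(np.vstack([cv2.resize(f[170:250,200:300],(600,400),interpolation=cv2.INTER_CUBIC)[:380],w[100:300,20:620]]),cv2.COLOR_RGB2BGR))
E
```

```text
t: 7.55
eef_pos: [0.5864, -0.1829, 0.2162]
ee_rot: [3.141, 0.0, -1.09]
force: [6.3, -0.3, -9.5]
width: 0.0154
gripper_force: 50.0
7.6 [ 0.58641965 -0.18292199  0.21621584] [ 5.02538085 -0.0097607  -8.06889773] 0.015800995106299304
```

View pics/f.png

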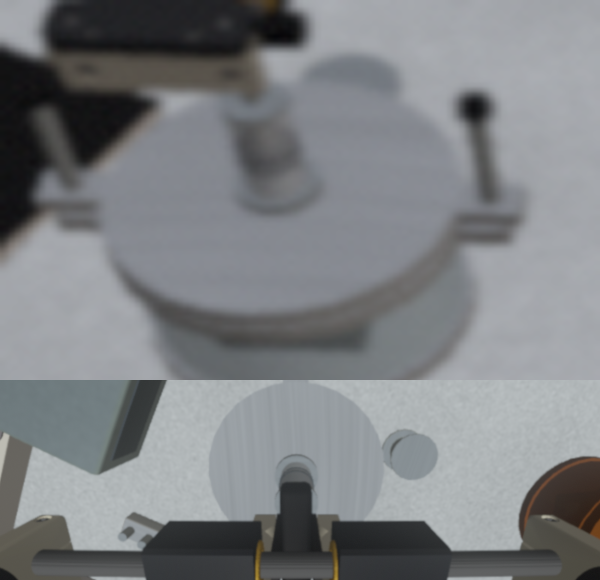

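The lid is shut in the pot (rim at crop (280,320)), the disc shows in the barrel near (270,150), and the bar is between the pads. The force of about 8 N matches 19–20 mm. I'll hold there for more than 2 s.

```bash
Z='x'; python3 -m crank '[{"dx":0,"dy":0,"dz":0,"wx":0,"wy":0,"wz":0},{"dx":0,"dy":0,"dz":0,"wx":0,"wy":0,"wz":0},{"dx":0,"dy":0,"dz":0,"wx":0,"wy":0,"wz":0},{"dx":0,"dy":0,"dz":0,"wx":0,"wy":0,"wz":0},{"dx":0,"dy":0,"dz":0,"wx":0,"wy":0,"wz":0},{"dx":0,"dy":0,"dz":0,"wx":0,"wy":0,"wz":0},{"dx":0,"dy":0,"dz":0,"wx":0,"wy":0,"wz":0},{"dx":0,"dy":0,"dz":0,"wx":0,"wy":0,"wz":0},{"dx":0,"dy":0,"dz":0,"wx":0,"wy":0,"wz":0},{"dx":0,"dy":0,"dz":0,"wx":0,"wy":0,"wz":0}]'
python3 -m crank '[{"dx":0,"dy":0,"dz":0,"wx":0,"wy":0,"wz":0},{"dx":0,"dy":0,"dz":0,"wx":0,"wy":0,"wz":0},{"dx":0,"dy":0,"dz":0,"wx":0,"wy":0,"wz":0},{"dx":0,"dy":0,"dz":0,"wx":0,"wy":0,"wz":0},{"dx":0,"dy":0,"dz":0,"wx":0,"wy":0,"wz":0},{"dx":0,"dy":0,"dz":0,"wx":0,"wy":0,"wz":0},{"dx":0,"dy":0,"dz":0,"wx":0,"wy":0,"wz":0},{"dx":0,"dy":0,"dz":0,"wx":0,"wy":0,"wz":0},{"dx":0,"dy":0,"dz":0,"wx":0,"wy":0,"wz":0},{"dx":0,"dy":0,"dz":0,"wx":0,"wy":0,"wz":0}]'
python3 - <<'E'
from h import *
F=[]
for i in range(4): arm.grab_frame("scene");F.append(arm.get_state()["force"])
print(np.mean(F,0))
E
```

```text
t: 8.9
eef_pos: [0.5864, -0.1829, 0.2161]
ee_rot: [3.141, 0.0, -1.09]
force: [4.4, -1.0, -8.6]
width: 0.0157
gripper_force: 50.0
t: 10.15
eef_pos: [0.5864, -0.1829, 0.2162]
ee_rot: [3.141, 0.0, -1.09]
force: [6.1, -0.8, -8.3]
width: 0.0156
gripper_force: 50.0
[ 5.49628173 -0.22625891 -8.47265184]
```

```bash
python3 -m crank '[{"dx":0,"dy":0,"dz":-0.1,"wx":0,"wy":0,"wz":0},{"dx":0,"dy":0,"dz":-0.2,"wx":0,"wy":0,"wz":0},{"dx":0,"dy":0,"dz":-0.3,"wx":0,"wy":0,"wz":0},{"dx":0,"dy":0,"dz":-0.4,"wx":0,"wy":0,"wz":0},{"dx":0,"dy":0,"dz":-0.5,"wx":0,"wy":0,"wz":0},{"dx":0,"dy":0,"dz":-0.6,"wx":0,"wy":0,"wz":0},{"dx":0,"dy":0,"dz":-0.7,"wx":0,"wy":0,"wz":0},{"dx":0,"dy":0,"dz":-0.8,"wx":0,"wy":0,"wz":0},{"dx":0,"dy":0,"dz":-0.9,"wx":0,"wy":0,"wz":0},{"dx":0,"dy":0,"dz":-0.9,"wx":0,"wy":0,"wz":0}]'
python3 -m crank '[{"dx":0,"dy":0,"dz":-0.1,"wx":0,"wy":0,"wz":0},{"dx":0,"dy":0,"dz":-0.1,"wx":0,"wy":0,"wz":0},{"dx":0,"dy":0,"dz":-0.2,"wx":0,"wy":0,"wz":0},{"dx":0,"dy":0,"dz":-0.2,"wx":0,"wy":0,"wz":0},{"dx":0,"dy":0,"dz":-0.3,"wx":0,"wy":0,"wz":0},{"dx":0,"dy":0,"dz":-0.3,"wx":0,"wy":0,"wz":0},{"dx":0,"dy":0,"dz":-0.3,"wx":0,"wy":0,"wz":0},{"dx":0,"dy":0,"dz":-0.3,"wx":0,"wy":0,"wz":0},{"dx":0,"dy":0,"dz":-0.3,"wx":0,"wy":0,"wz":0},{"dx":0,"dy":0,"dz":-0.3,"wx":0,"wy":0,"wz":0}]'
```

```text
t: 11.6
eef_pos: [0.5863, -0.1829, 0.2246]
ee_rot: [3.141, 0.001, -1.09]
force: [7.4, -2.0, -11.5]
width: 0.0154
gripper_force: 50.0
t: 12.85
eef_pos: [0.5863, -0.1829, 0.2273]
ee_rot: [3.141, 0.001, -1.09]
force: [7.2, -1.0, -12.8]
width: 0.016
gripper_force: 50.0
```

Still holding: the pull is 12–13 N at about 30.5 mm. I'll go on in 3 mm steps.

```bash
python3 -m crank '[{"dx":0,"dy":0,"dz":-0.1,"wx":0,"wy":0,"wz":0},{"dx":0,"dy":0,"dz":-0.1,"wx":0,"wy":0,"wz":0},{"dx":0,"dy":0,"dz":-0.2,"wx":0,"wy":0,"wz":0},{"dx":0,"dy":0,"dz":-0.2,"wx":0,"wy":0,"wz":0},{"dx":0,"dy":0,"dz":-0.3,"wx":0,"wy":0,"wz":0},{"dx":0,"dy":0,"dz":-0.3,"wx":0,"wy":0,"wz":0},{"dx":0,"dy":0,"dz":-0.3,"wx":0,"wy":0,"wz":0},{"dx":0,"dy":0,"dz":-0.3,"wx":0,"wy":0,"wz":0},{"dx":0,"dy":0,"dz":-0.3,"wx":0,"wy":0,"wz":0},{"dx":0,"dy":0,"dz":-0.3,"wx":0,"wy":0,"wz":0}]'
```

```text
t: 14.1
eef_pos: [0.5863, -0.1829, 0.2301]
ee_rot: [3.141, 0.001, -1.09]
force: [8.0, -2.4, -14.0]
width: 0.0151
gripper_force: 50.0
```

```bash
python3 -m crank '[{"dx":0,"dy":0,"dz":-0.1,"wx":0,"wy":0,"wz":0},{"dx":0,"dy":0,"dz":-0.1,"wx":0,"wy":0,"wz":0},{"dx":0,"dy":0,"dz":-0.2,"wx":0,"wy":0,"wz":0},{"dx":0,"dy":0,"dz":-0.2,"wx":0,"wy":0,"wz":0},{"dx":0,"dy":0,"dz":-0.3,"wx":0,"wy":0,"wz":0},{"dx":0,"dy":0,"dz":-0.3,"wx":0,"wy":0,"wz":0},{"dx":0,"dy":0,"dz":-0.3,"wx":0,"wy":0,"wz":0},{"dx":0,"dy":0,"dz":-0.3,"wx":0,"wy":0,"wz":0},{"dx":0,"dy":0,"dz":-0.3,"wx":0,"wy":0,"wz":0},{"dx":0,"dy":0,"dz":-0.3,"wx":0,"wy":0,"wz":0}]'
```

```text
t: 15.35
eef_pos: [0.5863, -0.1829, 0.2329]
ee_rot: [3.14, 0.001, -1.09]
force: [8.3, -2.1, -15.2]
width: 0.0153
gripper_force: 50.0
```

```bash
python3 -m crank '[{"dx":0,"dy":0,"dz":-0.1,"wx":0,"wy":0,"wz":0},{"dx":0,"dy":0,"dz":-0.1,"wx":0,"wy":0,"wz":0},{"dx":0,"dy":0,"dz":-0.2,"wx":0,"wy":0,"wz":0},{"dx":0,"dy":0,"dz":-0.2,"wx":0,"wy":0,"wz":0},{"dx":0,"dy":0,"dz":-0.3,"wx":0,"wy":0,"wz":0},{"dx":0,"dy":0,"dz":-0.3,"wx":0,"wy":0,"wz":0},{"dx":0,"dy":0,"dz":-0.3,"wx":0,"wy":0,"wz":0},{"dx":0,"dy":0,"dz":-0.3,"wx":0,"wy":0,"wz":0},{"dx":0,"dy":0,"dz":-0.3,"wx":0,"wy":0,"wz":0},{"dx":0,"dy":0,"dz":-0.3,"wx":0,"wy":0,"wz":0}]'
```

```text
t: 16.6
eef_pos: [0.5863, -0.1829, 0.2357]
ee_rot: [3.14, 0.001, -1.09]
force: [8.2, -2.5, -15.6]
width: 0.0159
gripper_force: 50.0
```

```bash
python3 -m crank '[{"dx":0,"dy":0,"dz":-0.1,"wx":0,"wy":0,"wz":0},{"dx":0,"dy":0,"dz":-0.1,"wx":0,"wy":0,"wz":0},{"dx":0,"dy":0,"dz":-0.2,"wx":0,"wy":0,"wz":0},{"dx":0,"dy":0,"dz":-0.2,"wx":0,"wy":0,"wz":0},{"dx":0,"dy":0,"dz":-0.3,"wx":0,"wy":0,"wz":0},{"dx":0,"dy":0,"dz":-0.3,"wx":0,"wy":0,"wz":0},{"dx":0,"dy":0,"dz":-0.3,"wx":0,"wy":0,"wz":0},{"dx":0,"dy":0,"dz":-0.3,"wx":0,"wy":0,"wz":0},{"dx":0,"dy":0,"dz":-0.3,"wx":0,"wy":0,"wz":0},{"dx":0,"dy":0,"dz":-0.3,"wx":0,"wy":0,"wz":0}]'
```

```text
t: 17.85
eef_pos: [0.5864, -0.1829, 0.2406]
ee_rot: [3.141, 0.0, -1.09]
force: [5.4, -0.4, -7.2]
width: 0.0155
gripper_force: 50.0
```

The seal has let go: the force fell to about 7 N at a bar rise of 44 mm. Now I'll measure the lid height.

```bash
python3 - <<'E'
from h import *
F=[]
for i in range(4):
  f=arm.grab_frame("scene");s=arm.get_state();F.append(s["force"])
print(s["t"],s["eef_pos"],np.mean(F,0))
for q in("lid_center","pull_bar"):print(q,[(np.round(d["centre"],3).tolist(),round(d["confidence"],2)) for d in arm.mark_of("scene",q)])
arm.grab_frame("wrist");print([(np.round(d["centre"],3).tolist(),round(d["confidence"],2)) for d in arm.mark_of("wrist","lid_center")])
cv2.imwrite("pics/g.png",cv2.cvtColor(cv2.resize(f[160:260,190:300],(660,600),interpolation=cv2.INTER_CUBIC),cv2.COLOR_RGB2BGR))
E
```

```text
18.05 [ 0.58644767 -0.18291289  0.24057555] [ 4.26573267  0.13837484 -6.60689093]
lid_center [([0.591, -0.182, 0.138], 0.77)]
pull_bar [([0.201, -0.295, 0.213], 0.47), ([0.585, -0.188, 0.256], 0.39)]
[([0.59, -0.184, 0.131], 0.64), ([0.591, -0.182, 0.003], 0.33)]
```

View pics/g.png

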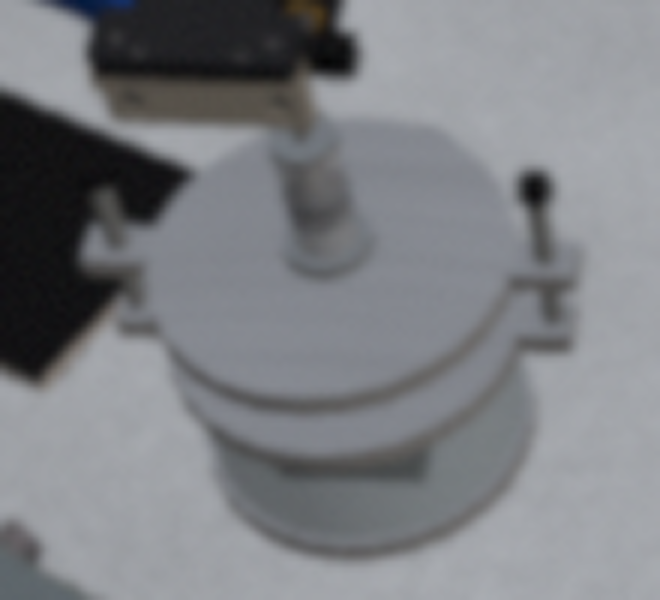

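The lid hangs open: there is a clear gap between its rim (305,405) and the pot rim (340,455). The networks put it at 23–30 mm and the force at about 28 mm. I'll lower it 2 mm, settle and hand in.

```bash
python3 -m crank '[{"dx":0,"dy":0,"dz":0.1,"wx":0,"wy":0,"wz":0},{"dx":0,"dy":0,"dz":0.2,"wx":0,"wy":0,"wz":0},{"dx":0,"dy":0,"dz":0.2,"wx":0,"wy":0,"wz":0},{"dx":0,"dy":0,"dz":0.2,"wx":0,"wy":0,"wz":0},{"dx":0,"dy":0,"dz":0.2,"wx":0,"wy":0,"wz":0},{"dx":0,"dy":0,"dz":0.2,"wx":0,"wy":0,"wz":0},{"dx":0,"dy":0,"dz":0.2,"wx":0,"wy":0,"wz":0},{"dx":0,"dy":0,"dz":0.2,"wx":0,"wy":0,"wz":0},{"dx":0,"dy":0,"dz":0.2,"wx":0,"wy":0,"wz":0},{"dx":0,"dy":0,"dz":0.2,"wx":0,"wy":0,"wz":0}]'
python3 -c "
from station import arm
print(arm.job_done())"
```

```text
t: 19.5
eef_pos: [0.5865, -0.1829, 0.2385]
ee_rot: [3.142, 0.0, -1.09]
force: [3.2, 0.5, -6.3]
width: 0.0156
gripper_force: 50.0
the job is handed in; nothing more can be done
None
```

Job handed in at 19.5 s, with no verdict returned: I held the gauge at about 20 mm for over 2 s with the lid shut, pulled until the seal let go, and am still holding the lid by the bar with a gap of about 25 mm (estimated from force and camera).

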